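# Close up the gear unit with its breather open

## Task

Get the green gear unit on the bench closed up for its test run. First pull the knurled breather on its top straight up to its stop, so that trapped air can escape; only then press both round covers fully home on their collars. Leave the breather up, and leave the spanner, the bottle and the bearing ring where they are.

Things in the scene. Friction and masses are not known exactly. Their poses are not given: they have to be found in the camera images.
- gearbox: Green gear unit bolted down, 200 (x) x 340 (y) x 130 mm high, flat top; feet reach 120 mm along x, a 32 mm shaft stub 155 mm along +x. Origin: centre of underside, z up. On top, at x = -28, y = -105, 0, +105 mm, stand three steel fittings in any order: wide cover, small cover, breather, each on a fixed dark collar 10 mm high.
- wide_cover (a joint): Height of the wide cover above fully home, in m: 0 = home (flange resting on its collar), up to 0.018 = fully up. A tight seal holds it at any height; about 7 N moves it.
- wide_cover_top (a point): Centre of the flat top face of the wide cover: round steel disc 72 mm in diameter, 12 mm thick, over a collar 76 mm in diameter. When home this point is 22 mm above the unit's top.
- small_cover (a joint): Height of the small cover above fully home, in m: 0 = home, up to 0.018 = fully up. A tight seal holds it at any height; about 6 N moves it.
- small_cover_top (a point): Centre of the flat top face of the small cover: round steel disc 50 mm in diameter, 12 mm thick, over a collar 54 mm in diameter. When home this point is 22 mm above the unit's top.
- breather (a joint): Height to which the breather is pulled, in m: 0 = pushed down (shut), 0.030 = up against its stop (open). A tight seal holds it at any height; about 6 N moves it.
- breather_top (a point): Centre of the top of the breather: upright steel knob 38 mm in diameter and 40 mm tall with knurled sides and a bevelled top, on a thinner stem (22 mm). When shut this point is 56 mm and the knob's underside 16 mm above the unit's top; the collar under it is 36 mm in diameter.
- spanner: Open-ended spanner, 170 mm long along its x, lying on the unit's top behind the row of fittings; origin on its underside. Leave alone.
- oil_bottle: Grey plastic bottle, 64 mm in diameter, 170 mm high, standing by the unit's +y end; origin under its centre. Leave alone.
- bearing_ring: Steel ring 90 mm in diameter, 24 mm high, lying by the unit's -y end; origin under its centre. Leave alone.

How it is judged:
By the outcome, as a careful person would: the job done as asked, in the order asked, and still so for the second after the job is handed in, with the robot touching nothing.
It also fails if it takes over 48 s, if anything falls off the work surface, if the arm or the gripper's body presses on something with over 40 N, if the wrist force passes 120 N, or if a joint passes its speed limit or range.

## Robot

A 7-joint arm with a two-finger parallel gripper is mounted at the origin on the work surface. World frame = base frame: x ahead of the robot, y to its left, z up, the work surface at z = 0. Lengths are in mm, angles in rad, forces in N, time in s.
With the tool pointing down it reaches from about 425 to 975 mm from the base axis. Payload 16.7 kg.
Tool frame: the origin (TCP) lies where the fingers leave the gripper's body, on its centre line; the fingertips stand 73 mm ahead of it and the grasp point (between the pads) lies 54 mm ahead of it; z points along the fingers, y is the line along which they close (so a half turn about z gives the same grasp; the last joint's range is limited). The gripper opens to 85 mm and grips with 20 to 120 N. Pads are 22 mm wide; open, the fingers measure 114 mm over their backs; the gripper's body (76 mm by 85 mm) begins 54 mm behind the grasp point. The pads swing forward as they close: fully open they stand 13 mm farther back than shut.
Start: joints at [1.06, 0.426, 0.074, 1.606, -0.034, 1.111, -0.067], TCP at [238.257, -631.518, 303.902] pointing down, gripper open.
Joint ranges: [-2.85, 2.85], [-0.5, 2.14], [-1.23, 1.37], [0.21, 2.46], [-1.02, 4.16], [0.16, 2.05], [-2.73, 2.73]. Speed limits (rad/s): [1.89, 1.89, 2.39, 2.39, 3.01, 3.01, 3.01].

## Interface

Orientations are given as a unit quaternion [x, y, z, w].
In Python, from cell import env gives the robot as it stands.
- The arm moves only by the tool step_arm, never from a script. Its argument "plan" is a list of rows, each a list of 5 numbers: the finger opening in cm, from 0 to 8.54, then the shift along the world's x, y, z in cm, then the turn about the world's z in degrees. In form: [[gripper, tx, ty, tz, yaw], ...]. A call has 1 to 20 rows; each row is the pose to reach, as a shift and turn from the pose commanded when the call began; what a row does not reach only later rows make up. A row lasts 1/12 s, in which the tool goes at most 41.7 mm and 7.16 degrees, less where a joint would pass 70% of its speed; a pose out of reach is approached as far as the arm can. A call with a gripper value outside its range is refused whole. The fingers move at their own pace and stop on an object; the grip force is fixed at half the most. Time passes only in rows, so rows that repeat a pose let the fingers close. It gives the time, the measured TCP pose, the force, the opening and the grip force at its end, in the units of the state.
- env.read_state(): the state, without advancing time (a new reading comes with each control period).
- env.grab_frame(name): name is "scene" or "top" or "wrist"; returns (picture, depth): 384x512x3 uint8, red, green, blue; 384x512 float32, mm along the optical axis (not along the pixel's ray), 0 where there is no reading.
- env.calibration(name): a dict with "vfov" (degrees; the focal length in pixels is half the picture's height over the tangent of half this angle, whatever the lens; pixels are square), "cx", "cy" (the principal point, pixels), "view" (4x4, takes a point from world to camera coordinates). Camera axes: x right, y down, z forward; pixel columns grow to the right and rows downward; lengths in mm; the calibration is good to about 2 mm. A picture is of the moment at which its call begins: read the wrist's pose just before it. calibration takes no time and is no camera call; for the wrist camera it gives the pose at the moment of the call.
- env.close_job(): hands the job in; it is judged then, once.
The state is a dict: "clock": time; "joint_positions": joint angles; "dq": joint speeds; "tau": joint torques, N m; "ee_pos": TCP position; "ee_rot": TCP orientation; "force": force on the tool from outside, world axes, zero at the start; "moment": the same for the moment, N m; "gripper_width": opening from 0.0 (shut) to 1.0 (fully open); "grasp_force": force on a finger pad.
Only numpy, scipy, OpenCV 4.12 (cv2) and the standard library are available. Lean on these libraries where they do the work, as an engineer would, in place of code of your own. Each camera call takes 0.05 s, during which the arm holds its last target. There are 200 camera calls.

## Working session

There is one attempt and no reset: what is moved stays moved. The work goes in short steps, Python scripts to look and compute and a tool call to move; the robot and the scene stay as the last step left them, time stands still between calls to the robot, and variables do not carry over. Pictures are saved under pics/ and viewed, at most 10 in all, crops included, and the job is handed in when it is done.

Besides the shell and the picture viewer there is one more tool, called after ">>>" by a JSON object that holds its "fn" and its "kwargs", one argument or row to a line. step_arm: Moves the arm, as the interface text tells. Its arguments: {"type":"object","properties":{"plan":{"type":"array","items":{"type":"array","items":{"type":"number"}}}},"required":["plan"]}

```bash
mkdir -p pics
cat > h.py <<'E'
import numpy as np, cv2
from cell import env
def K(c): 
    f=192/np.tan(np.radians(c["vfov"])/2); return f,c["cx"],c["cy"]
def grab(n,tag):
    c=env.calibration(n); im,d=env.grab_frame(n)
    cv2.imwrite(f"pics/{tag}.png",im[:,:,::-1]); np.savez(f"{tag}.npz",im=im,d=d,view=np.array(c["view"]),k=np.array(K(c)))
    return im,d,c
def load(tag):
    z=np.load(f"{tag}.npz"); return z["im"],z["d"],z["view"],z["k"]
def cloud(tag):
    im,d,V,(f,cx,cy)=load(tag)
    v,u=np.mgrid[:384,:512]; P=np.stack([(u-cx)/f*d,(v-cy)/f*d,d],-1)
    return im,(P-V[:3,3])@V[:3,:3],d>0
def ray(tag,u,v,z):
    im,d,V,(f,cx,cy)=load(tag); R=V[:3,:3]; o=-R.T@V[:3,3]; r=R.T@np.array([(u-cx)/f,(v-cy)/f,1]); return o+r*(z-o[2])/r[2]
E
python3 - <<'E'
from h import *
ims=[]
for n in("scene","top"):
    im,d,c=grab(n,n+"0"); ims.append(im); print(c, (d>0).mean())
cv2.imwrite("pics/both.png",cv2.resize(np.hstack(ims),(800,300))[:,:,::-1])
print(env.read_state())
E
```

```text
{'vfov': 50.11387146918933, 'cx': 259.1236671922233, 'cy': 186.8189127546317, 'view': array([[-4.11393184e-01,  9.11456581e-01, -1.59625108e-03,
         1.88713878e+02],
       [ 4.85946620e-01,  2.17853557e-01, -8.46401625e-01,
        -1.62985092e+02],
       [-7.71110582e-01, -3.48979552e-01, -5.32542713e-01,
         1.68369438e+03],
       [ 0.00000000e+00,  0.00000000e+00,  0.00000000e+00,
         1.00000000e+00]])} 0.9832356770833334
{'vfov': 48.57884696626417, 'cx': 252.02911400248632, 'cy': 190.35879929965014, 'view': array([[-1.18551104e-02, -9.99788107e-01,  1.68284740e-02,
         4.07437637e+01],
       [-9.96775331e-01,  1.04803020e-02, -7.95556568e-02,
         5.90256030e+02],
       [ 7.93624320e-02, -1.77173489e-02, -9.96688367e-01,
         1.30469116e+03],
       [ 0.00000000e+00,  0.00000000e+00,  0.00000000e+00,
         1.00000000e+00]])} 0.9962209065755209
{'clock': 0.1, 'joint_positions': array([ 1.0604676 ,  0.42667794,  0.07384491,  1.60651227, -0.03410184,
        1.1108018 , -0.06710741]), 'dq': array([-0.00089424, -0.00043246,  0.0013713 , -0.00214855,  0.00098472,
       -0.00058547, -0.00106271]), 'tau': array([ 1.09669301e-02, -9.51527166e+01,  3.77301559e+00, -4.64401245e+01,
        1.97439623e-02,  6.43219304e-03,  8.58366093e-05]), 'ee_pos': array([ 238.20060954, -631.28459315,  303.28823849]), 'ee_rot': array([ 9.83772096e-01,  1.79421678e-01, -1.39176256e-04, -5.52928221e-04]), 'force': array([ 0.87535401, -0.95515891,  0.10925191]), 'moment': array([-0.02199533,  0.04133338,  0.01095528]), 'grasp_force': 0.0, 'gripper_width': 1.0020032248761686}
```

View pics/scene0.png

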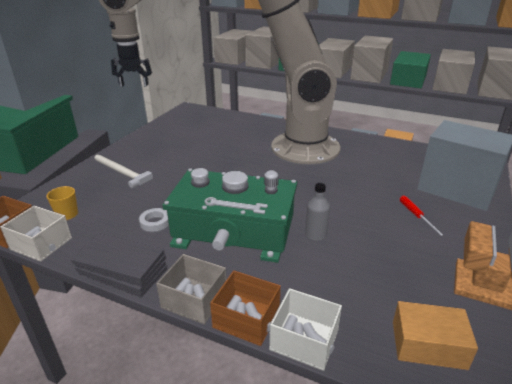

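View pics/top0.png

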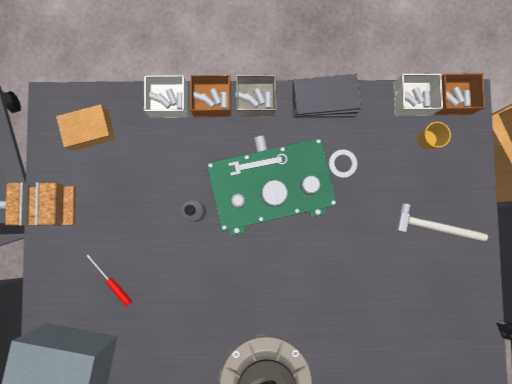

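The scene picture shows the small cover at (200,176), the wide cover at (235,181) and the breather at (271,180) beside the bottle. In the top picture they are at (311,184), (275,193) and (238,200). Next I'll measure them from both views.

Run:
```python
from h import *
out={}
im,P,ok=cloud("top0"); hsv=cv2.cvtColor(im,cv2.COLOR_RGB2HSV)
g=(cv2.inRange(hsv,(65,90,30),(90,255,255))>0)&(P[...,0]>300)&(P[...,0]<1000)&(abs(P[...,1])<350)
print("green z pcts",np.percentile(P[g][:,2],[5,50,95]), P[g].min(0),P[g].max(0))
zt=np.median(P[g&(P[...,2]>90)][:,2]); print("top",zt)
t=(g&(abs(P[...,2]-zt)<15)).astype(np.uint8); t=cv2.morphologyEx(t,cv2.MORPH_CLOSE,np.ones((25,25)))
c=max(cv2.findContours(t,0,2)[0],key=cv2.contourArea)
W=np.array([ray("top0",*p[0],zt)[:2] for p in c],np.float32); print("rect",cv2.minAreaRect(W))
for tag,seeds in(("top0",[(311,184),(275,193),(238,200)]),("scene0",[(200,176),(235,181),(271,177)])):
    im,P,ok=cloud(tag); hsv=cv2.cvtColor(im,cv2.COLOR_RGB2HSV)
    s=((hsv[...,1]<60)&(hsv[...,2]>90)).astype(np.uint8); n,L=cv2.connectedComponents(s)
    for (u,v) in seeds:
        m=L==L[v,u]
        ys,xs=np.nonzero(m); q=P[m]; z=np.percentile(q[:,2],[5,50,90,98])
        top=q[q[:,2]>z[2]-4]
        e=cv2.minEnclosingCircle(np.stack([xs,ys],1).astype(np.float32))
        print(tag,(u,v),L[v,u],m.sum(),"bbox",xs.min(),xs.max(),ys.min(),ys.max(),e,"z",z.round(1),"topmid",((top.min(0)+top.max(0))/2).round(1),top.mean(0).round(1),"ray",ray(tag,*e[0],z[2]).round(1))
a=load("scene0")[0][150:260,150:310];b=load("top0")[0][130:245,180:350]
cv2.imwrite("pics/crop.png",np.hstack([cv2.resize(a,(400,275),interpolation=2),cv2.resize(b,(400,275),interpolation=2)])[:,:,::-1])
```

```text
green z pcts [125.75739861 130.15015099 134.29146477] [ 455.60625955 -204.73335281   -5.74869454] [ 746.97199492  173.51600015 1346.64305601]
top 130.21758898206951
rect ((600.1824951171875, -19.999282836914062), (199.48980712890625, 337.48858642578125), 12.128826141357422)
top0 (311, 184) 7 291 bbox 300 320 176 194 ((310.00616455078125, 184.6234588623047), 10.013346672058105) z [138.3 167.1 170.6 173.1] topmid [551.4 -47.7 756.6] [ 591.  -123.4  198.5] ray [ 593.2 -124.8  170.6]
top0 (275, 193) 8 562 bbox 261 287 180 206 ((273.8758850097656, 192.7273712158203), 13.404637336730957) z [139.5 164.2 167.4 169.6] topmid [546.6  -1.6 755. ] [571.2 -25.8 185.7] ray [571.9 -24.  167.4]
top0 (238, 200) 9 159 bbox 231 244 194 207 ((237.6953125, 200.15625), 7.050703048706055) z [170.6 188.8 192.6 196.6] topmid [526.6  74.8 767.6] [549.8  74.7 205.4] ray [550.9  76.4 192.6]
scene0 (200, 176) 1 45405 bbox 92 511 0 371 ((280.01055908203125, 143.833251953125), 231.1987762451172) z [-691.7   31.2  365.8  759. ] topmid [ 211.6 -382.6  560.4] [444.7 -85.7 541. ] ray [708.8 162.9 365.8]
scene0 (235, 181) 1 45405 bbox 92 511 0 371 ((280.01055908203125, 143.833251953125), 231.1987762451172) z [-691.7   31.2  365.8  759. ] topmid [ 211.6 -382.6  560.4] [444.7 -85.7 541. ] ray [708.8 162.9 365.8]
scene0 (271, 177) 1 45405 bbox 92 511 0 371 ((280.01055908203125, 143.833251953125), 231.1987762451172) z [-691.7   31.2  365.8  759. ] topmid [ 211.6 -382.6  560.4] [444.7 -85.7 541. ] ray [708.8 162.9 365.8]
```

View pics/crop.png

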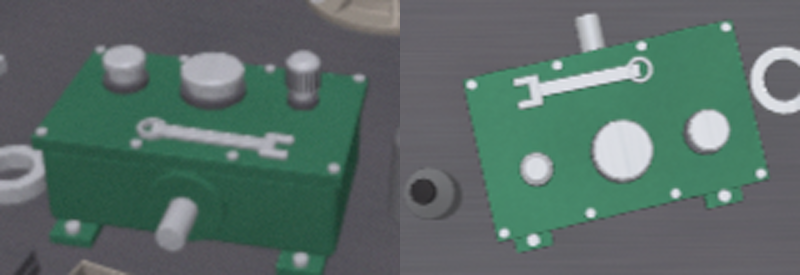

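The crop shows small cover, wide cover and breather from -y to +y, with the spanner behind them. Both covers stand about 16 mm up and the breather is nearly shut. The unit is at (600,-20) with a yaw of 12.1°, which puts the breather at (551,76.5), the wide cover at (572,-25) and the small cover at (594,-127). I'll move above the breather.

>>> {"fn": "step_arm", "kwargs": {
  "plan": [
    [6, 31.3, 70.8, 0, -8.6],
    [6, 31.3, 70.8, 0, -8.6],
    [6, 31.3, 70.8, 0, -8.6],
    [6, 31.3, 70.8, 0, -8.6],
    [6, 31.3, 70.8, 0, -8.6],
    [6, 31.3, 70.8, 0, -8.6],
    [6, 31.3, 70.8, 0, -8.6],
    [6, 31.3, 70.8, 0, -8.6],
    [6, 31.3, 70.8, 0, -8.6],
    [6, 31.3, 70.8, 0, -8.6],
    [6, 31.3, 70.8, 0, -8.6],
    [6, 31.3, 70.8, 0, -8.6],
    [6, 31.3, 70.8, 0, -8.6],
    [6, 31.3, 70.8, 0, -8.6],
    [6, 31.3, 70.8, 0, -8.6],
    [6, 31.3, 70.8, 0, -8.6],
    [6, 31.3, 70.8, 0, -8.6],
    [6, 31.3, 70.8, 0, -8.6],
    [6, 31.3, 70.8, 0, -8.6],
    [6, 31.3, 70.8, 0, -8.6]
  ]
}}

```text
clock: 1.77
ee_pos: [552.2, 82.3, 303.6]
ee_rot: [0.994, 0.108, 0.0, -0.001]
force: [-0.8, -0.3, -1.0]
gripper_width: 0.7
grasp_force: 0.0
```

Run:
```python
from h import *
for i in range(3): env.grab_frame("wrist")
s=env.read_state(); print(s["ee_pos"],s["ee_rot"])
im,d,c=grab("wrist","w1")
im,P,ok=cloud("w1"); hsv=cv2.cvtColor(im,cv2.COLOR_RGB2HSV)
V=np.array(c["view"]); f,cx,cy=K(c)
for n,p in(("br",(550.9,76.5,190)),("wide",(572,-25,168)),("small",(594,-127,170))):
    q=V[:3,:3]@p+V[:3,3]; print(n,q[:2]/q[2]*f+[cx,cy],q[2])
```

```text
[550.97037814  76.10209363 303.43342022] [ 9.94449494e-01  1.05213682e-01 -5.18936429e-04  1.27330452e-04]
br [252.04872021 216.07629639] 194.39772279471663
wide [387.7108709  206.58415994] 215.7932261447138
small [526.63174303 207.0032544 ] 213.8590833401679
```

View pics/w1.png

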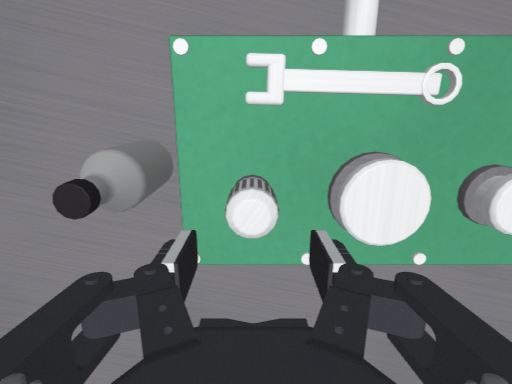

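The wrist view shows the breather top at (252,212), the wide cover top at (385,202) and the spanner and bottle clear. All sit within about 4 px of the prediction. I'll triangulate heights against the top view.

Run:
```python
from h import *
im,P,ok=cloud("w1")
for n,w,t in(("br",(252,212),(237.7,200.2)),("wide",(385,202),(274.3,193.2))):
    def lin(tag,uv): a=ray(tag,*uv,0);b=ray(tag,*uv,300);return a,(b-a)/np.linalg.norm(b-a)
    a,u=lin("w1",w);b,v=lin("top0",t)
    s=np.linalg.lstsq(np.stack([u,-v],1),b-a,rcond=None)[0]
    print(n,(a+s[0]*u).round(1),(b+s[1]*v).round(1),"depth",np.median(P[w[1]-6:w[1]+7,w[0]-6:w[0]+7].reshape(-1,3),0).round(1))
print("unit top",np.median(P[225:250,195:215].reshape(-1,3),0))
```

```text
br [551.3  76.6 182.9] [551.3  76.5 182.9] depth [553.6  77.2 190. ]
wide [573.1 -26.9 158.6] [571.3 -25.8 158.4] depth [574.2 -23.9 164.1]
unit top [501.59282051 109.51916331 129.60576085]
```

>>> {"fn": "step_arm", "kwargs": {
  "plan": [
    [6, 0.1, 0, -3, 0],
    [6, 0.1, 0, -6, 0],
    [6, 0.1, 0, -7.5, 0],
    [6, 0.1, 0, -8.2, 0],
    [6, 0.1, 0, -8.2, 0],
    [6, 0.1, 0, -8.2, 0],
    [2, 0.1, 0, -8.2, 0],
    [2, 0.1, 0, -8.2, 0],
    [2, 0.1, 0, -8.2, 0],
    [2, 0.1, 0, -8.2, 0],
    [2, 0.1, 0, -8.2, 0],
    [2, 0.1, 0, -8.2, 0],
    [2, 0.1, 0, -8.2, 0],
    [2, 0.1, 0, -8.2, 0]
  ]
}}

```text
clock: 3.13
ee_pos: [552.6, 77.5, 223.3]
ee_rot: [0.994, 0.106, 0.001, -0.0]
force: [-2.1, 5.0, 5.0]
gripper_width: 0.43
grasp_force: 59.4
```

>>> {"fn": "step_arm", "kwargs": {
  "plan": [
    [2, 0, 0, 0.4, 0],
    [2, 0, 0, 0.8, 0],
    [2, 0, 0, 1.2, 0],
    [2, 0, 0, 1.6, 0],
    [2, 0, 0, 2.0, 0],
    [2, 0, 0, 2.2, 0],
    [2, 0, 0, 2.4, 0],
    [2, 0, 0, 2.4, 0],
    [2, 0, 0, 2.4, 0]
  ]
}}

```text
clock: 3.88
ee_pos: [552.6, 77.5, 247.1]
ee_rot: [0.994, 0.106, 0.001, -0.0]
force: [-1.4, 5.0, 1.6]
gripper_width: 0.433
grasp_force: 61.2
```

>>> {"fn": "step_arm", "kwargs": {
  "plan": [
    [2, 0, 0, 0.2, 0],
    [2, 0, 0, 0.4, 0],
    [2, 0, 0, 0.5, 0],
    [2, 0, 0, 0.6, 0],
    [2, 0, 0, 0.7, 0],
    [2, 0, 0, 0.8, 0],
    [2, 0, 0, 0.8, 0],
    [2, 0, 0, 0.8, 0]
  ]
}}

```text
clock: 4.55
ee_pos: [551.9, 77.3, 250.9]
ee_rot: [0.994, 0.106, -0.001, -0.001]
force: [23.4, 11.7, -62.2]
gripper_width: 0.428
grasp_force: 69.6
```

>>> {"fn": "step_arm", "kwargs": {
  "plan": [
    [2, 0, 0, -0.2, 0],
    [2, 0, 0, -0.3, 0],
    [2, 0, 0, -0.35, 0],
    [2, 0, 0, -0.35, 0],
    [2, 0, 0, -0.35, 0]
  ]
}}

```text
clock: 4.97
ee_pos: [552.1, 77.5, 250.4]
ee_rot: [0.994, 0.106, 0.0, -0.001]
force: [4.3, 7.1, -16.0]
gripper_width: 0.43
grasp_force: 74.6
```

>>> {"fn": "step_arm", "kwargs": {
  "plan": [
    [6, 0, 0, 0, 0],
    [6, 0, 0, 0, 0],
    [6, 0, 0, 0, 0],
    [6, 0, 0, 0, 0],
    [6, 0, 0, 0, 0],
    [6, 0, 0, 2, 0],
    [6, 0, 0, 5, 0],
    [6, 0, 0, 8, 0],
    [6, 0, 0, 10, 0],
    [0, 0, 0, 10, 0],
    [0, 0, 0, 10, 0],
    [0, 0, 0, 10, 0]
  ]
}}

```text
clock: 5.97
ee_pos: [552.0, 76.3, 349.9]
ee_rot: [0.994, 0.105, -0.0, 0.0]
force: [0.4, 0.3, -0.7]
gripper_width: 0.287
grasp_force: 0.0
```

Run:
```python
from h import *
for i in range(2): env.grab_frame("wrist")
s=env.read_state(); print(s["ee_pos"],s["force"],s["gripper_width"])
im,d,c=grab("wrist","w2"); a=im
s_,_,_=grab("scene","s2")
im,P,ok=cloud("w2")
b=(P[...,0]>530)&(P[...,0]<570)&(abs(P[...,1]-76.5)<18)&(P[...,2]>180)&(P[...,2]<235)
print(b.sum(),np.percentile(P[b][:,2],[10,50,90,97]))
cv2.imwrite("pics/v2.png",np.hstack([cv2.resize(a,(400,300)),cv2.resize(s_[140:260,150:310],(400,300),interpolation=2)])[:,:,::-1])
```

```text
[551.90698456  76.32861421 349.40466274] [-0.42740629  0.11314404 -0.02343025] 0.104789833388364
2036 [200.41530544 214.08888552 216.04820213 216.49274986]
```

View pics/v2.png

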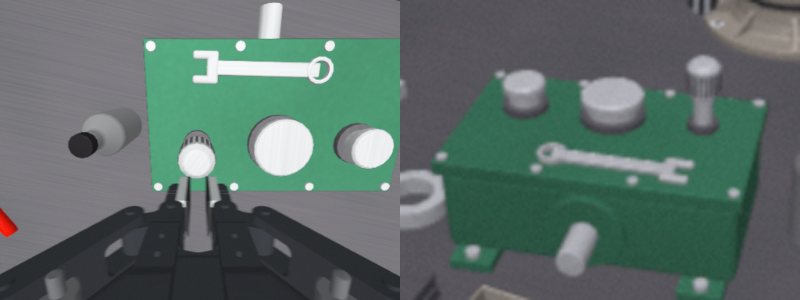

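The breather stands fully up, with its stem visible and its top at about 216 mm. Both covers are still raised. Next I'll press the wide cover.

>>> {"fn": "step_arm", "kwargs": {
  "plan": [
    [0, 1, -4, 0, 0],
    [0, 2.1, -8, 0, 0],
    [0, 2.1, -10.2, 0, 0],
    [0, 2.1, -10.2, 0, 0],
    [0, 2.1, -10.2, -4, 0],
    [0, 2.1, -10.2, -8, 0],
    [0, 2.1, -10.2, -10, 0],
    [0, 2.1, -10.2, -10, 0],
    [0, 2.1, -10.2, -10, 0]
  ]
}}

```text
clock: 6.92
ee_pos: [573.0, -25.2, 249.9]
ee_rot: [0.994, 0.105, -0.001, -0.0]
force: [0.6, -0.3, 2.1]
gripper_width: 0.001
grasp_force: 0.0
```

>>> {"fn": "step_arm", "kwargs": {
  "plan": [
    [0, 0, 0, -0.4, 0],
    [0, 0, 0, -0.8, 0],
    [0, 0, 0, -1.2, 0],
    [0, 0, 0, -1.6, 0],
    [0, 0, 0, -1.6, 0],
    [0, 0, 0, -1.6, 0]
  ]
}}

```text
clock: 7.42
ee_pos: [573.3, -25.5, 234.5]
ee_rot: [0.994, 0.105, 0.0, -0.0]
force: [-0.4, -0.2, 0.4]
gripper_width: -0.002
grasp_force: 0.0
```

>>> {"fn": "step_arm", "kwargs": {
  "plan": [
    [0, 0, 0, -0.3, 0],
    [0, 0, 0, -0.6, 0],
    [0, 0, 0, -0.8, 0],
    [0, 0, 0, -1.0, 0],
    [0, 0, 0, -1.0, 0],
    [0, 0, 0, -1.0, 0]
  ]
}}

```text
clock: 7.92
ee_pos: [573.3, -25.5, 224.7]
ee_rot: [0.994, 0.105, 0.0, 0.0]
force: [-0.9, 0.5, 4.5]
gripper_width: 0.002
grasp_force: 2.4
```

>>> {"fn": "step_arm", "kwargs": {
  "plan": [
    [0, 0, 0, -0.1, 0],
    [0, 0, 0, -0.2, 0],
    [0, 0, 0, -0.3, 0],
    [0, 0, 0, -0.4, 0],
    [0, 0, 0, -0.4, 0],
    [0, 0, 0, -0.4, 0]
  ]
}}

```text
clock: 8.42
ee_pos: [573.6, -25.5, 224.1]
ee_rot: [0.994, 0.105, 0.001, 0.001]
force: [-24.1, -1.1, 59.1]
gripper_width: -0.003
grasp_force: 29.7
```

>>> {"fn": "step_arm", "kwargs": {
  "plan": [
    [0, 0, 0, 1, 0],
    [0, 0, 0, 4, 0],
    [0, 0, 0, 6, 0],
    [0, 1, -4, 6, 0],
    [0, 2.1, -8, 6, 0],
    [0, 2.1, -10.2, 6, 0],
    [0, 2.1, -10.2, 6, 0],
    [0, 2.1, -10.2, 6, 0],
    [0, 2.1, -10.2, 3, 0],
    [0, 2.1, -10.2, 3, 0],
    [0, 2.1, -10.2, 2.4, 0],
    [0, 2.1, -10.2, 2, 0],
    [0, 2.1, -10.2, 1.6, 0],
    [0, 2.1, -10.2, 1.2, 0],
    [0, 2.1, -10.2, 0.8, 0],
    [0, 2.1, -10.2, 0.5, 0],
    [0, 2.1, -10.2, 0.5, 0],
    [0, 2.1, -10.2, 0.5, 0]
  ]
}}

```text
clock: 9.92
ee_pos: [594.5, -127.4, 225.8]
ee_rot: [0.994, 0.105, 0.0, 0.0]
force: [0.2, 0.3, 0.2]
gripper_width: 0.0
grasp_force: 0.0
```

>>> {"fn": "step_arm", "kwargs": {
  "plan": [
    [0, 0, 0, -0.1, 0],
    [0, 0, 0, -0.2, 0],
    [0, 0, 0, -0.3, 0],
    [0, 0, 0, -0.4, 0],
    [0, 0, 0, -0.5, 0],
    [0, 0, 0, -0.5, 0],
    [0, 0, 0, -0.5, 0]
  ]
}}

```text
clock: 10.5
ee_pos: [594.8, -127.5, 224.2]
ee_rot: [0.994, 0.105, 0.001, 0.001]
force: [-19.2, 3.9, 50.1]
gripper_width: 0.001
grasp_force: 25.2
```

Both covers have met a hard stop at the same height. I'll rise clear and check.

>>> {"fn": "step_arm", "kwargs": {
  "plan": [
    [0, 0, 0, 1, 0],
    [0, 0, 0, 4, 0],
    [0, 0, 0, 8, 0],
    [0, 0, 0, 12, 0],
    [0, -2, 4, 15, 0],
    [0, -4, 8, 15, 0],
    [0, -4, 10, 15, 0],
    [0, -4, 10, 15, 0],
    [0, -4, 10, 15, 0],
    [0, -4, 10, 15, 0],
    [0, -4, 10, 15, 0]
  ]
}}

```text
clock: 11.42
ee_pos: [554.4, -28.6, 370.2]
ee_rot: [0.995, 0.104, -0.0, 0.0]
force: [0.6, 0.3, 0.5]
gripper_width: 0.001
grasp_force: 0.0
```

Run:
```python
from h import *
for i in range(2): env.grab_frame("wrist")
s=env.read_state(); print(s["clock"],s["ee_pos"],s["force"])
a,_,_=grab("wrist","w3"); s_,_,_=grab("scene","s3")
im,P,ok=cloud("w3")
for n,x,y,r in(("br",551,76.5,14),("wide",573,-25.5,25),("small",595,-128,15)):
    b=(np.hypot(P[...,0]-x,P[...,1]-y)<r)&(P[...,2]<235)&(P[...,2]>125); print(n,b.sum(),np.percentile(P[b][:,2],[20,50,90]).round(1) if b.any() else 0)
cv2.imwrite("pics/v3.png",np.hstack([cv2.resize(a,(400,300)),cv2.resize(s_[140:260,150:310],(400,300),interpolation=2)])[:,:,::-1])
```

```text
11.5167 [554.40057801 -28.57599452 370.03233842] [-0.59385329 -0.27357479  0.46822531]
br 1121 [213.5 215.1 216.2]
wide 1823 [151.  151.6 152.4]
small 662 [151.  151.6 152.4]
```

View pics/v3.png

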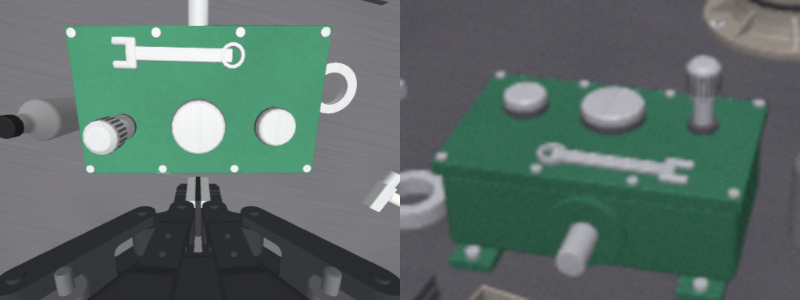

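The picture shows both covers seated at 152 mm, the breather up at 216 mm, and the spanner, bottle and ring where they were.

```bash
python3 -c "
from cell import env
print(env.close_job())"
```

```text
the job is handed in; nothing more can be done
None
```

I pulled the breather up to its stop first, then pressed both covers fully home; the spanner, bottle and ring were never touched, and the job was handed in at about 12 s.

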